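Put the pasta stamps away in reverse order

TASK

The four pasta stamps have dried: move them from the steel drying rack into the beech storage box, one to a compartment, in the reverse order, so that the stamp that stood farthest to the robot's left ends farthest to its right, the second from the left ends second from the right, and so on. Each must end standing upright on its head, flat on the floor of its compartment, and none may be toppled on the way.

Things in the scene. Friction and masses are not known exactly. Their poses are not given: they have to be found in the camera images.
- round_mid (a point): Pasta stamp with a round brass head 50 mm across (the large disc), 14 mm thick, at its foot, and an upright plain beech handle: a 24 mm thick round grip from 30 mm to 90 mm above the foot, on a 18 mm neck. 90 mm tall in all, about 0.12 kg, loose; stands on its head on its white silicone pad in the drying rack, handle up. The point is on its axis, half-way up (45 mm above its foot); z points up along the handle.
- small_mid (a point): Pasta stamp with a round brass head only 30 mm across (the small disc), 14 mm thick, at its foot, and an upright plain beech handle: a 24 mm thick round grip from 30 mm to 90 mm above the foot, on a 18 mm neck. 90 mm tall in all, about 0.12 kg, loose; stands on its head on its white silicone pad in the drying rack, handle up. The point is on its axis, half-way up (45 mm above its foot); z points up along the handle.
- square_mid (a point): Pasta stamp with a square brass head 38 x 38 mm, 14 mm thick, at its foot, and an upright plain beech handle: a 24 mm thick round grip from 30 mm to 90 mm above the foot, on a 18 mm neck. 90 mm tall in all, about 0.12 kg, loose; stands on its head on its white silicone pad in the drying rack, handle up. The point is on its axis, half-way up (45 mm above its foot); z points up along the handle.
- bar_mid (a point): Pasta stamp with an oblong brass head 24 x 48 mm (24 along its x, 48 along its y), 14 mm thick, at its foot, and an upright plain beech handle: a 24 mm thick round grip from 30 mm to 90 mm above the foot, on a 18 mm neck. 90 mm tall in all, about 0.12 kg, loose; stands on its head on its white silicone pad in the drying rack, handle up. The point is on its axis, half-way up (45 mm above its foot); z points up along the handle.
- pad_round: Fixed flat square white silicone pad, 60 x 60 x 4 mm, in the drying rack; at the start the stamp with a round brass head 50 mm across stands on it. It stays there and so marks that stamp's place in the row. Origin at the centre of its underside, 4 mm above the counter; stamps stand on its top, 8 mm above the counter.
- pad_small: Fixed flat square white silicone pad, 60 x 60 x 4 mm, in the drying rack; at the start the stamp with a round brass head only 30 mm across stands on it. It stays there and so marks that stamp's place in the row. Origin at the centre of its underside, 4 mm above the counter; stamps stand on its top, 8 mm above the counter.
- pad_square: Fixed flat square white silicone pad, 60 x 60 x 4 mm, in the drying rack; at the start the stamp with a square brass head 38 x 38 mm stands on it. It stays there and so marks that stamp's place in the row. Origin at the centre of its underside, 4 mm above the counter; stamps stand on its top, 8 mm above the counter.
- pad_bar: Fixed flat square white silicone pad, 60 x 60 x 4 mm, in the drying rack; at the start the stamp with an oblong brass head 24 x 48 mm stands on it. It stays there and so marks that stamp's place in the row. Origin at the centre of its underside, 4 mm above the counter; stamps stand on its top, 8 mm above the counter.
- dry_rack: Steel drying rack, fixed: a flat tray 80 x 302 mm with thin wire rails 24 mm high around it and four white silicone pads in a row, 74 mm apart centre to centre, along its y. Origin at the centre of its underside on the counter; its y axis points along the row, roughly to the robot's left.
- store_box: Beech storage box, fixed, open at the top, 80 x 302 mm, 22 mm high, empty at the start: four compartments in a row along its y, each 68 x 68 mm inside, floor 6 mm above the counter, walls 6 mm thick. Compartment centres lie at y = +111, +37, -37 and -111 mm from its origin (x = 0). Origin at the centre of its underside on the counter; its y axis points along the row, roughly to the robot's left.
Mind the look-alikes: they are no part of the job. What is shaped like the part that bears bar_mid but blue or green is not meant.

How it is judged:
By the outcome, as a careful person would: the job done as asked, in the order asked, and still so for the second after the job is handed in, with the robot touching nothing.
It also fails if it takes over 104 s, if anything falls off the work surface, if the arm or the gripper's body presses on something with over 40 N, if the wrist force passes 120 N, or if a joint passes its speed limit or range.

ROBOT

A 7-joint arm with a two-finger parallel gripper is mounted at the origin on the work surface. World frame = base frame: x ahead of the robot, y to its left, z up, the work surface at z = 0. Lengths are in mm, angles in rad, forces in N, time in s.
With the tool pointing down it reaches from about 350 to 900 mm from the base axis. Payload 8.1 kg.
Tool frame: the origin (TCP) lies at the very end of the fingers, on their centre line; the grasp point (between the pads) lies 19 mm behind it (ctrl.grasp_offset is the distance from the TCP to the grasp point, in mm); y points along the fingers, x is the direction in which the jaws open and shut, and the axes are right-handed (so a half turn about y gives the same grasp; the last joint's range is limited). The gripper opens to 92 mm and grips with 3 to 60 N. Pads are 19 mm wide; open, the fingers measure 130 mm over their backs; the gripper's body (75 mm by 190 mm) begins 47 mm behind the grasp point.
Start: joints at [1.18, 0.434, 0.025, 1.573, -0.012, 1.134, -0.075], TCP at [177.378, -599.315, 226.742] pointing down, gripper open.
Joint ranges: [-2.62, 2.62], [-0.44, 2.09], [-1.27, 1.32], [0.08, 2.57], [-1.32, 4.46], [0.12, 2], [-2.74, 2.74]. Speed limits (rad/s): [2.22, 2.22, 3.01, 3.01, 3.14, 3.14, 3.14].

INTERFACE

Orientations are given as a rotation vector (axis times angle).
In Python, from workcell import readout, imaging, ticket, ctrl gives the robot as it stands.
- The arm moves only by the tool servo_tool, never from a script. Its argument "commands" is a list of rows, each a list of 7 numbers: the shift along the world's x, y, z in units of 30 mm (1.0 is 30 mm), then the turn, a rotation vector about the world's x, y, z in units of 6 degrees (1.0 is 6 degrees), then the closure, from 0 (fully open) to 1 (shut). A call has 1 to 12 rows; each row is the pose to reach, as a shift and turn from the pose measured when the call began; what a row does not reach only later rows make up. A row lasts 1/12 s, in which the tool goes at most 41.7 mm and 7.16 degrees, less where a joint would pass 70% of its speed; a pose out of reach is approached as far as the arm can. A call with a gripper value outside its range is refused whole. The fingers move at their own pace and stop on an object; "newtons" is the grip in N (left out, the last holds). Time passes only in rows, so rows that repeat a pose let the fingers close. It gives the time, the measured TCP pose, the force and the opening at its end, in the units of the state.
- readout.state(): the state, without advancing time (a new reading comes with each control period).
- imaging.grab_frame(name): name is "scene" or "top" or "wrist"; returns (picture, depth): 384x512x3 uint8, red, green, blue; 384x512 float32, mm along the optical axis (not along the pixel's ray), 0 where there is no reading.
- imaging.camera_model(name): a dict with "K" (3x3 intrinsics, pixels), "world_to_cam" (4x4, takes a point from world to camera coordinates). Camera axes: x right, y up, looking along -z (the intrinsics and any distortion apply to the point x, -y, -z); pixel columns grow to the right and rows downward; lengths in mm; the calibration is good to about 2 mm. A picture is of the moment at which its call begins: read the wrist's pose just before it. camera_model takes no time and is no camera call; for the wrist camera it gives the pose at the moment of the call.
- ticket.close_job(): hands the job in, once; it reports no verdict.
The state is a dict: "clock": time; "joint_pos": joint angles; "joint_velocities": joint speeds; "joint_torque": joint torques, N m; "tool_pos": TCP position; "tcp_rot": TCP orientation; "ft_force": force on the tool from outside, world axes, zero at the start; "torque": the same for the moment, N m; "grip_width": finger opening in mm.
Only numpy, scipy, OpenCV 4.12 (cv2) and the standard library are available. Lean on these libraries where they do the work, as an engineer would, in place of code of your own. Each camera call takes 0.05 s, during which the arm holds its last target. There are 200 camera calls.

## Working session

There is one attempt and no reset: what is moved stays moved. The work goes in short steps, Python scripts to look and compute and a tool call to move; the robot and the scene stay as the last step left them, time stands still between calls to the robot, and variables do not carry over. Pictures are saved under pics/ and viewed, about 12 in all and at most 16, crops included, and the job is handed in when it is done.

Besides the shell and the picture viewer there is one more tool, called after "Request:" in YAML: its name, and indented under it one key for each argument. servo_tool: Moves the arm, as the interface text tells. Its arguments: {"type":"object","properties":{"commands":{"type":"array"},"newtons":{"type":"number"}},"required":["commands"]}

```bash
mkdir -p pics; cat > h.py <<'E'
import numpy as np, cv2
from workcell import readout, imaging, ticket, ctrl
def grab(n,save=None):
    m=imaging.camera_model(n); p,d=imaging.grab_frame(n)
    if save: cv2.imwrite('pics/'+save,p[:,:,::-1])
    return p,d,m
def pix(m,P):
    c=(m['world_to_cam']@np.r_[P,1])[:3]; q=m['K']@np.array([c[0],-c[1],-c[2]]); return q[:2]/q[2]
def ray(m,u,v,z):
    T=np.linalg.inv(m['world_to_cam']); d=np.linalg.solve(m['K'],[u,v,1]); d=T[:3,:3]@np.array([d[0],-d[1],-d[2]]); o=T[:3,3]
    return o+d*(z-o[2])/d[2]
def cloud(m,d):
    v,u=np.mgrid[:d.shape[0],:d.shape[1]]; r=np.stack([u,v,np.ones_like(u)],-1)@np.linalg.inv(m['K']).T*d[...,None]
    r=r*[1,-1,-1]; T=np.linalg.inv(m['world_to_cam']); return r@T[:3,:3].T+T[:3,3]
E
python3 - <<'E'
from h import *
for n in('top','scene'):
    p,d,m=grab(n,n+'.png'); print(m)
s=readout.state(); print(s['clock'],s['tool_pos'],s['tcp_rot'],s['grip_width'])
E
```

```text
{'K': array([[438.33666214,   0.        , 255.28312721],
       [  0.        , 438.33666214, 195.6164324 ],
       [  0.        ,   0.        ,   1.        ]]), 'world_to_cam': array([[-2.59155345e-02, -9.99661763e-01, -2.17840877e-03,
        -4.72320494e+01],
       [ 9.86801383e-01, -2.59304652e-02,  1.59845681e-01,
        -6.20172245e+02],
       [-1.59848103e-01,  1.99282949e-03,  9.87139612e-01,
        -8.26563446e+02],
       [ 0.00000000e+00,  0.00000000e+00,  0.00000000e+00,
         1.00000000e+00]])}
{'K': array([[419.31580962,   0.        , 252.31170374],
       [  0.        , 419.31580962, 185.80316469],
       [  0.        ,   0.        ,   1.        ]]), 'world_to_cam': array([[ 5.82192942e-01,  8.12823978e-01, -1.91978996e-02,
        -2.94138445e+02],
       [-6.08782059e-01,  4.51453910e-01,  6.52360155e-01,
         3.80674785e+02],
       [ 5.38920943e-01, -3.68112142e-01,  7.57665934e-01,
        -1.20937477e+03],
       [ 0.00000000e+00,  0.00000000e+00,  0.00000000e+00,
         1.00000000e+00]])}
0.1 [ 177.23103418 -598.87649922  226.02776796] [-1.33091546  0.99555719 -0.99357482] 91.86290777855912
```

View pics/top.png

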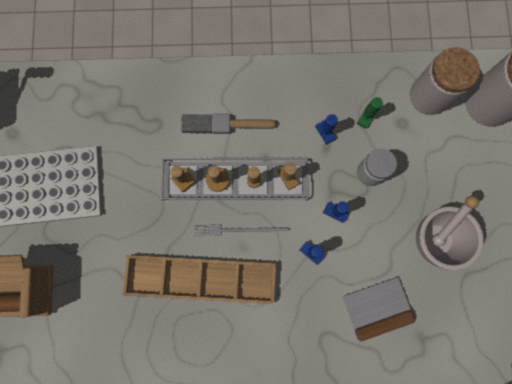

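View pics/scene.png

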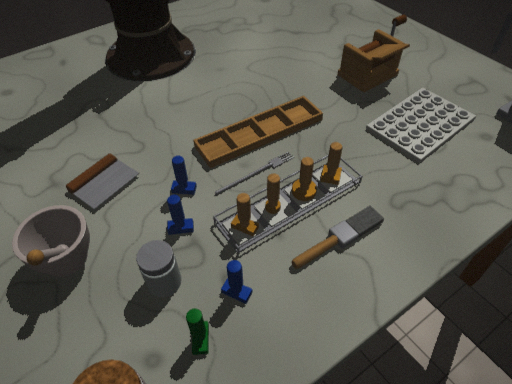

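The top view shows the rack at about (163–310, 160–200), with stamps at (182,178), (217,178), (254,177) and (290,177). The box is at (125–275, 256–302). The blue and green stamps are decoys. Next I'll measure the handle tops and the box.

```bash
python3 - <<'E'
from h import *
from scipy.spatial.transform import Rotation as R
p,d,m=grab('top'); C=cloud(m,d); Z=C[...,2]
roi=np.zeros(Z.shape,bool); roi[150:210,155:320]=1
n,l,st,c=cv2.connectedComponentsWithStats((roi&(Z>75)&(Z<110)).astype(np.uint8))
for i in range(1,n):
    if st[i,4]<15: continue
    P=C[l==i]; t=P[P[:,2]>P[:,2].max()-6]; print('handle',c[i],st[i,4],'top',t.mean(0),'ext',t.min(0),t.max(0))
    (u,v)=np.array([pix(m,q) for q in t]).mean(0); print('  ray98',ray(m,u,v,98))
# pads
hsv=cv2.cvtColor(p,cv2.COLOR_RGB2HSV)
box=np.zeros(Z.shape,bool); box[245:312,110:290]=1
b=box&(hsv[...,1]>110)&(hsv[...,0]<25)
k=max(cv2.findContours(b.astype(np.uint8),0,2)[0],key=cv2.contourArea)
print('boxhsv px',b.sum())
W=np.array([ray(m,*q[0],22)[:2] for q in k],np.float32); r=cv2.minAreaRect(W); print('box rect',r, cv2.boxPoints(r))
w=b&(Z>15)&(Z<30); P=C[w]; print('walls',w.sum(),cv2.minAreaRect(P[:,:2].astype(np.float32)),np.median(P[:,2]))
f=b&(Z<11);n,l,st,c=cv2.connectedComponentsWithStats(f.astype(np.uint8))
for i in range(1,n):
    if st[i,4]>100: print('floor',C[l==i].mean(0),st[i,4],cv2.minAreaRect(C[l==i][:,:2].astype(np.float32)))
rk=roi&(Z>-5)&(hsv[...,1]<40)&(hsv[...,2]>150); n,l,st,c=cv2.connectedComponentsWithStats(rk.astype(np.uint8))
for i in range(1,n):
    if st[i,4]>50: print('white',c[i],st[i],C[l==i].mean(0))
for z in (98,):
  s=readout.state(); A=R.from_rotvec(s['tcp_rot']).as_matrix(); print(A, ctrl.grasp_offset)
big=cv2.resize(p[145:310,115:325],None,fx=3.8,fy=3.6,interpolation=cv2.INTER_CUBIC); cv2.imwrite('pics/crop1.png',big[:,:,::-1])
E
```

```text
handle [290.0625 169.4375] 144 top [ 662.04069699 -131.87489669   97.54517281] ext [ 652.45765189 -142.5613102    95.92179881] [ 672.63584084 -121.0745864   101.87948445]
  ray98 [ 661.93206438 -131.83412439   98.        ]
handle [177.39041096 172.1369863 ] 146 top [662.38610107  85.56990271  97.43716787] ext [652.56278229  75.27802623  95.85457623] [672.58984822  96.49792071 101.85220332]
  ray98 [662.25438237  85.46872335  98.        ]
handle [214.07142857 172.15      ] 140 top [660.51351816  15.25673161  97.58420326] ext [650.80950268   4.45910609  95.52535994] [670.86695519  25.77577154 101.33848902]
  ray98 [660.41577076  15.21711288  98.        ]
handle [253.61594203 173.07971014] 138 top [656.46895812 -61.0424212   97.22372201] ext [645.1207323  -71.64150872  94.14161836] [666.71884895 -50.48446071  99.96237786]
  ray98 [656.29423838 -61.04425521  98.        ]
boxhsv px 1559
box rect ((447.591064453125, -52.3060302734375), (25.43382453918457, 19.571575164794922), 17.43225860595703) [[432.5266   -46.779396]
 [438.38983  -65.45208 ]
 [462.65552  -57.832664]
 [456.7923   -39.15998 ]]
walls 317 ((458.00482177734375, 52.89678955078125), (297.2301940917969, 75.7399673461914), 85.21023559570312) 21.637420994211425
white [249.60080645 187.625     ] [239 176  27  18 248] [642.28713792 -51.9883932   11.15862454]
white [283.96097561 187.83414634] [274 178  27  16 205] [ 639.81110514 -123.7571767    11.92676455]
white [173.95505618 188.40449438] [170 180  11  14  89] [645.47098002 107.17015406   7.40139225]
white [206.87719298 189.52631579] [204 182  10  12  57] [638.3385658   36.26563935  23.98537848]
[[ 2.83766332e-01 -4.41578627e-04  9.58893359e-01]
 [-9.58892723e-01  1.10985082e-03  2.83766654e-01]
 [-1.18953387e-03 -9.99999287e-01 -1.08488237e-04]] 18.8
```

View pics/crop1.png

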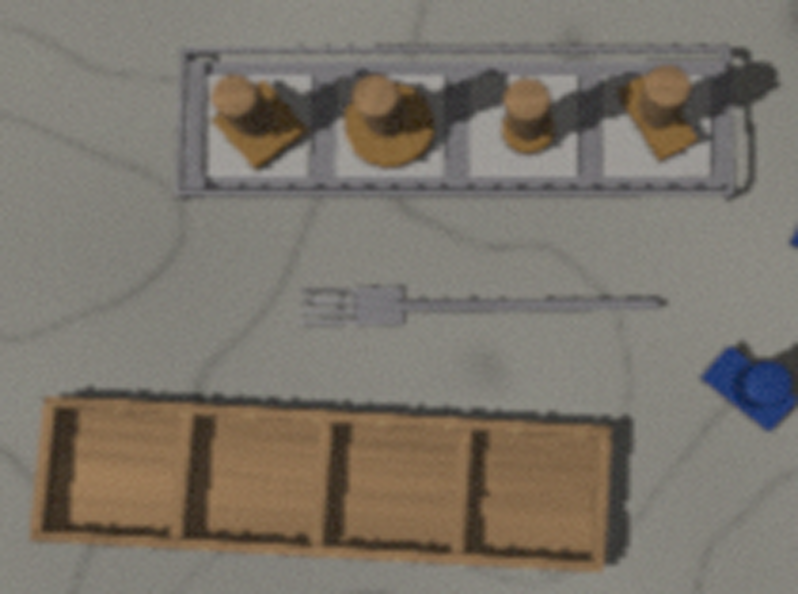

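The crop confirms the order from left to right: square, round, small, bar. Now the box corners at z=22: crop pixels (47,398), (612,420), (603,567) and (33,540).

```bash
python3 - <<'E'
from h import *
m=imaging.camera_model('top')
P=np.array([ray(m,115+u/3.8,145+v/3.6,22)[:2] for u,v in((47,398),(612,420),(603,567),(33,540))]);print(P,P.mean(0))
e=((P[0]+P[3])-(P[1]+P[2]))/2;L=np.linalg.norm(e);e/=L;c=P.mean(0);print(L,np.linalg.norm(P[0]-P[3]),e)
for y in(111,37,-37,-111):print(y,c+e*y)
print(pix(m,[662,-60,200]))
E
```

```text
[[ 507.39520033  198.05967521]
 [ 487.40171417 -101.78253824]
 [ 407.40667521  -94.39870942]
 [ 429.64941295  203.785074  ]] [457.96325066  51.41587539]
299.75781539100933 77.95631882838484 [0.07045058 0.99751527]
111 [465.78326504 162.14007046]
37 [460.56992212  88.32394041]
-37 [455.3565792   14.50781036]
-111 [450.14323628 -59.30831969]
[252.39450769 155.89270616]
```

Request:
servo_tool:
  commands:
    - [16.16,15.57,0,0,0,12.25,0]
    - [16.16,15.57,0,0,0,12.25,0]
    - [16.16,15.57,0,0,0,12.25,0]
    - [16.16,15.57,0,0,0,12.25,0]
    - [16.16,15.57,0,0,0,12.25,0]
    - [16.16,15.57,0,0,0,12.25,0]
    - [16.16,15.57,0,0,0,12.25,0]
    - [16.16,15.57,0,0,0,12.25,0]
    - [16.16,15.57,0,0,0,12.25,0]
    - [16.16,15.57,0,0,0,12.25,0]
    - [16.16,15.57,0,0,0,12.25,0]
    - [16.16,15.57,0,0,0,12.25,0]

```text
clock: 1.15
tool_pos: [538.2, -250.8, 226.2]
tcp_rot: [-1.571, -0.0, 0.003]
ft_force: [1.2, -1.8, 0.2]
grip_width: 91.6
```

Request:
servo_tool:
  commands:
    - [4.13,3.96,-0.9,0,0,0,0]
    - [4.13,3.96,-0.9,0,0,0,0]
    - [4.13,3.96,-0.9,0,0,0,0]
    - [4.13,3.96,-0.9,0,0,0,0]
    - [4.13,3.96,-0.9,0,0,0,0]
    - [4.13,3.96,-0.9,0,0,0,0]
    - [4.13,3.96,-0.9,0,0,0,0]
    - [4.13,3.96,-0.9,0,0,0,0]

```text
clock: 1.82
tool_pos: [661.3, -133.7, 199.0]
tcp_rot: [-1.572, 0.001, 0.002]
ft_force: [0.0, 0.6, 1.1]
grip_width: 91.8
```

```bash
python3 - <<'E'
from h import *
s=readout.state(); print(s['tool_pos'],s['joint_pos'])
p,d,m=grab('wrist','w1.png'); C=cloud(m,d);Z=C[...,2]
n,l,st,c=cv2.connectedComponentsWithStats(((Z>75)&(Z<110)&(C[...,0]>600)&(C[...,0]<720)).astype(np.uint8))
for i in range(1,n):
    if st[i,4]<60: continue
    P=C[l==i]; t=P[P[:,2]>P[:,2].max()-6]; print(c[i],st[i,4],t.mean(0),t.min(0),t.max(0))
E
```

```text
[ 661.26014822 -133.65390703  199.01857482] [ 0.36226308  0.57327504 -0.39206444  1.4452578   0.22832917  1.17028221
 -0.06246091]
[259.4751861   21.00248139] 806 [663.15310812  14.38766477  95.97235159] [651.74206571   2.95834964  92.54167886] [674.63815985  26.57510203  98.53637042]
[254.95155039 112.61046512] 516 [659.18555388 -61.05616171  96.05677131] [648.01489988 -72.32459983  93.42474335] [670.35090264 -49.94507328  99.25306151]
[260.14634146 183.24593496] 492 [ 664.29507805 -131.01880515   96.09489025] [ 652.88411031 -142.84141978   93.25853331] [ 676.08093238 -120.71463298   98.85519314]
[265.65757576 305.96060606] 660 [ 671.38591553 -288.20673497   88.82578865] [ 643.65279423 -307.4083765    85.04513798] [ 697.4619535  -279.39549031   90.96495591]
```

View pics/w1.png

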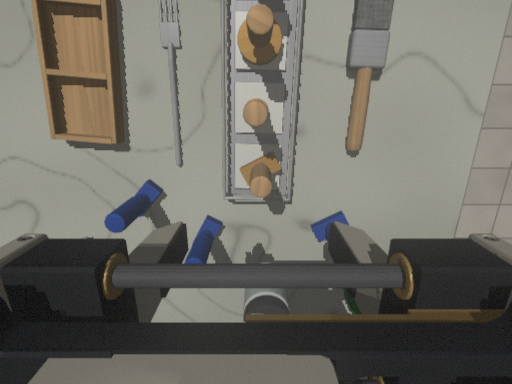

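The wrist view shows the bar stamp's handle at (260,183), and its position agrees with the top view to within 2 mm. I'll descend and grasp it.

Request:
servo_tool:
  commands:
    - [0.05,0.07,-1.2,0,0,0,0]
    - [0.05,0.07,-2.4,0,0,0,0]
    - [0.05,0.07,-3.6,0,0,0,0.3]
    - [0.05,0.07,-4.5,0,0,0,0.4]
    - [0.05,0.07,-4.77,0,0,0,0.5]
    - [0.05,0.07,-4.77,0,0,0,0.6]
    - [0.05,0.07,-4.77,0,0,0,0.65]
    - [0.05,0.07,-4.77,0,0,0,0.7]
    - [0.05,0.07,-4.77,0,0,0,0.75]
    - [0.05,0.07,-4.77,0,0,0,0.8]
    - [0.05,0.07,-4.77,0,0,0,0.85]
    - [0.05,0.07,-4.77,0,0,0,0.9]
  newtons: 20

```text
clock: 2.87
tool_pos: [663.1, -132.0, 56.9]
tcp_rot: [-1.572, 0.001, 0.0]
ft_force: [-0.1, -0.6, 0.9]
grip_width: 29.7
```

Request:
servo_tool:
  commands:
    - [0,0,0,0,0,0,1]
    - [0,0,0,0,0,0,1]
    - [0,0,0,0,0,0,1]
    - [0,0,0,0,0,0,1]
    - [0,0,0.5,0,0,0,1]
    - [0,0,1.3,0,0,0,1]
    - [0,0,2.3,0,0,0,1]
    - [0,0,3.3,0,0,0,1]
    - [0,0,4.2,0,0,0,1]
    - [0,0,4.5,0,0,0,1]
    - [0,0,4.5,0,0,0,1]

```text
clock: 3.78
tool_pos: [664.5, -131.9, 194.7]
tcp_rot: [-1.573, -0.003, -0.003]
ft_force: [0.6, -0.3, -1.4]
grip_width: 23.8
```

Request:
servo_tool:
  commands:
    - [-0.4,0.6,0,0,0,0,1]
    - [-1.1,1.6,0,0,0,0,1]
    - [-1.8,2.7,0,0,0,0,1]
    - [-2.5,3.7,0,0,0,0,1]
    - [-3.2,4.8,0,0,0,0,1]
    - [-3.9,5.8,0,0,0,0,1]
    - [-4.6,6.9,0,0,0,0,1]
    - [-5.3,7.9,0,0,0,0,1]
    - [-6.0,8.9,0,0,0,0,1]
    - [-6.4,9.5,0,0,0,0,1]
    - [-6.62,9.8,0,0,0,0,1]
    - [-6.62,9.81,0,0,0,0,1]

```text
clock: 4.78
tool_pos: [463.8, 164.1, 193.6]
tcp_rot: [-1.573, -0.004, 0.002]
ft_force: [0.3, -1.0, -1.7]
grip_width: 23.7
```

```bash
python3 - <<'E'
from h import *
s=readout.state(); print(s['tool_pos'],s['tcp_rot'],s['grip_width'])
p,d,m=grab('wrist','w2.png')
E
```

```text
[463.78740321 164.08083891 193.55706774] [-1.57299432 -0.00412274  0.00174772] 23.668204882380095
```

View pics/w2.png

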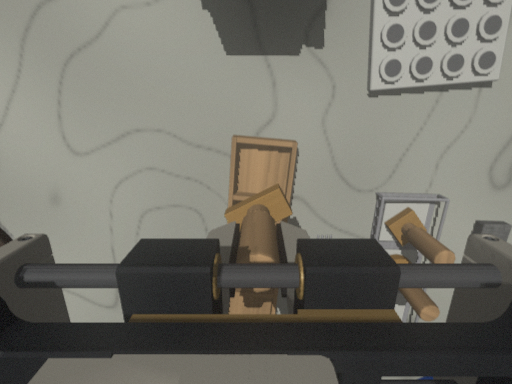

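The bar stamp is held upright. The box's end corners at (232,137) and (297,143) let me cross-check the box position.

```bash
python3 - <<'E'
from h import *
m=imaging.camera_model('wrist')
a,b=ray(m,232,137,22),ray(m,297,143,22);print(a,b,(a+b)/2)
print((a+b)/2-40*np.array([.073,.997,0]))
E
```

```text
[435.60571425 204.04687127  22.        ] [513.7197741  196.94428326  22.        ] [474.66274417 200.49557726  22.        ]
[471.74274417 160.61557726  22.        ]
```

```bash
python3 - <<'E'
import cv2
p=cv2.imread('pics/scene.png')[90:170,185:335]; cv2.imwrite('pics/crop2.png',cv2.resize(p,None,fx=5,fy=5,interpolation=cv2.INTER_CUBIC))
E
```

```text
(no output)
```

View pics/crop2.png

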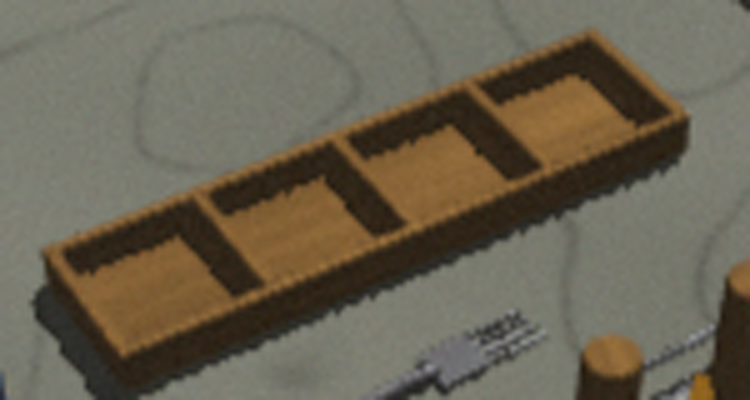

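The rim corners in this crop are at (592,30), (689,114), (126,354) and (45,252).

```bash
python3 - <<'E'
from h import *
m=imaging.camera_model('scene')
P=np.array([ray(m,185+u/5-.4,90+v/5-.4,22)[:2] for u,v in((592,30),(689,114),(126,354),(45,252))]);print(P,P.mean(0))
e=((P[0]+P[1])-(P[3]+P[2]))/2;print(np.linalg.norm(e),np.linalg.norm(P[0]-P[1]),e/np.linalg.norm(e));print(P.mean(0)+e/np.linalg.norm(e)*111)
E
```

```text
[[435.25084559 204.31973423]
 [511.96233914 199.31219964]
 [487.18228597 -98.07214684]
 [411.4179246  -93.61653298]] [461.45334883  52.98581351]
298.6510733090269 76.8747594784531 [0.08138758 0.99668253]
[470.48736982 163.61757416]
```

Request:
servo_tool:
  commands:
    - [0.17,-0.05,-0.2,0,0,-1,1]
    - [0.17,-0.05,-0.8,0,0,-2,1]
    - [0.17,-0.05,-1.4,0,0,-3,1]
    - [0.17,-0.05,-2.0,0,0,-4,1]
    - [0.17,-0.05,-2.5,0,0,-5,1]
    - [0.17,-0.05,-2.8,0,0,-5,1]
    - [0.17,-0.05,-2.8,0,0,-5,1]

```text
clock: 5.42
tool_pos: [470.0, 158.7, 107.5]
tcp_rot: [-1.538, 0.41, -0.408]
ft_force: [0.2, 0.0, -0.8]
grip_width: 23.6
```

```bash
python3 - <<'E'
from h import *
s=readout.state(); print(s['tool_pos'],s['tcp_rot'],s['grip_width'])
p,d,m=grab('wrist','w3.png')
E
```

```text
[470.00299671 158.66426918 107.46949696] [-1.53821228  0.40975856 -0.40788113] 23.61146139559994
```

View pics/w3.png

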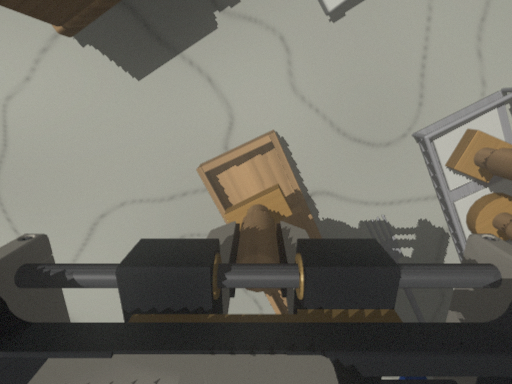

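Request:
servo_tool:
  commands:
    - [-0.02,0.11,-0.5,0,0,0,1]
    - [-0.02,0.11,-1.0,0,0,0,1]
    - [-0.02,0.11,-1.4,0,0,0,1]
    - [-0.02,0.11,-1.65,0,0,0,1]
    - [-0.02,0.11,-1.74,0,0,0,1]
    - [-0.02,0.11,-1.77,0,0,0,1]
    - [-0.02,0.11,-1.77,0,0,0,1]

```text
clock: 6.05
tool_pos: [470.3, 162.7, 56.1]
tcp_rot: [-1.537, 0.407, -0.408]
ft_force: [-0.6, -0.8, -0.9]
grip_width: 23.1
```

Request:
servo_tool:
  commands:
    - [0,0,-0.04,0,0,0,1]
    - [0,0,-0.04,0,0,0,1]
    - [0,0,-0.04,0,0,0,1]

```text
clock: 6.3
tool_pos: [470.7, 162.8, 55.4]
tcp_rot: [-1.536, 0.406, -0.408]
ft_force: [-0.4, -0.7, -2.0]
grip_width: 23.7
```

Request:
servo_tool:
  commands:
    - [0,0,-0.05,0,0,0,1]
    - [0,0,-0.05,0,0,0,1]
    - [0,0,-0.05,0,0,0,1]

```text
clock: 6.55
tool_pos: [471.2, 162.8, 54.6]
tcp_rot: [-1.536, 0.406, -0.409]
ft_force: [-0.7, -1.9, 7.1]
grip_width: 23.7
```

Request:
servo_tool:
  commands:
    - [0,0,0,0,0,0,0.6]
    - [0,0,0,0,0,0,0.4]
    - [0,0,0,0,0,0,0.4]
    - [0,0,0,0,0,0,0.4]
    - [0,0,0,0,0,0,0.4]
    - [0,0,0,0,0,0,0.4]
    - [0,0,0.6,0,0,0,0.4]
    - [0,0,1.6,0,0,0,0.4]
    - [0,0,2.6,0,0,0,0.4]
    - [0,0,3.8,0,0,0,0.4]

```text
clock: 7.38
tool_pos: [470.1, 162.4, 168.9]
tcp_rot: [-1.537, 0.407, -0.407]
ft_force: [0.5, -0.4, 0.4]
grip_width: 54.9
```

Request:
servo_tool:
  commands:
    - [0.9,-1.1,0.3,0,0,1,0.2]
    - [1.8,-2.2,0.3,0,0,2,0.2]
    - [2.7,-3.3,0.3,0,0,3,0.2]
    - [3.6,-4.4,0.3,0,0,4,0.2]
    - [4.5,-5.5,0.3,0,0,5,0.2]
    - [5.4,-6.6,0.3,0,0,5,0.2]
    - [6.25,-7.46,0.3,0,0,5,0.2]
    - [6.25,-7.46,0.3,0,0,5,0.2]
    - [6.25,-7.46,0.3,0,0,5,0.2]

```text
clock: 8.13
tool_pos: [658.4, -64.7, 176.7]
tcp_rot: [-1.576, 0.0, -0.001]
ft_force: [-0.1, 1.5, 0.4]
grip_width: 73.4
```

```bash
cat > look.py <<'E'
from h import *
import sys
s=readout.state(); print(s['tool_pos'],s['tcp_rot'],s['grip_width'],s['ft_force'])
for cam in ('wrist','top'):
  p,d,m=grab(cam,sys.argv[1]+cam+'.png'); C=cloud(m,d);Z=C[...,2]
  n,l,st,c=cv2.connectedComponentsWithStats(((Z>75)&(Z<110)&(C[...,0]>400)&(C[...,0]<720)&(C[...,1]>-160)&(C[...,1]<200)).astype(np.uint8))
  for i in range(1,n):
    if st[i,4]<60: continue
    P=C[l==i]; t=P[P[:,2]>P[:,2].max()-6]; print(cam,c[i].round(),st[i,4],t.mean(0).round(1),np.ptp(t,0).round(1))
E
python3 look.py a
```

```text
[658.42994724 -64.7161366  176.69083416] [-1.57635123e+00  1.02606904e-04 -8.53993209e-04] 73.40215610839661 [-0.13845111  1.54907109  0.42330107]
wrist [265.  13.] 790 [665.1  82.9  96. ] [23.5 15.8  6. ]
wrist [262. 104.] 637 [663.1  15.2  96. ] [22.8 22.5  5.6]
wrist [258. 188.] 593 [659.1 -60.2  96. ] [23.3 23.7  5.9]
top [177. 172.] 145 [662.4  85.7  97.3] [21.6 21.3  6. ]
top [212. 172.] 92 [659.9  17.7  97.2] [21.4 15.5  5.9]
top [136. 275.] 157 [469.6 161.4  95.6] [21.9 22.4  5.8]
```

View pics/atop.png

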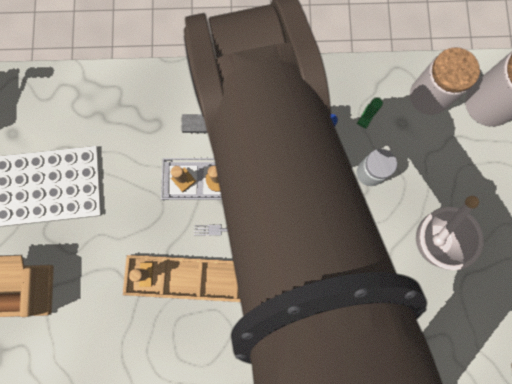

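The bar stamp stands at (140,272) in the left compartment. Next is the small stamp.

Request:
servo_tool:
  commands:
    - [0,0.13,-1,0,0,0,0.2]
    - [0,0.13,-2,0,0,0,0.2]
    - [0,0.13,-3,0,0,0,0.3]
    - [0,0.13,-3.7,0,0,0,0.4]
    - [0,0.13,-4.02,0,0,0,0.5]
    - [0,0.13,-4.02,0,0,0,0.6]
    - [0,0.13,-4.02,0,0,0,0.7]
    - [0,0.13,-4.02,0,0,0,0.75]
    - [0,0.13,-4.02,0,0,0,0.8]
    - [0,0.13,-4.02,0,0,0,0.9]
    - [0,0.13,-4.02,0,0,0,1]
    - [0,0.13,-4.02,0,0,0,1]

```text
clock: 9.23
tool_pos: [658.1, -56.6, 58.2]
tcp_rot: [-1.575, -0.006, 0.002]
ft_force: [0.8, -0.6, 7.4]
grip_width: 23.5
```

Request:
servo_tool:
  commands:
    - [0,0,0,0,0,0,1]
    - [0,0,0,0,0,0,1]
    - [0,0,0.5,0,0,0,1]
    - [0,0,1.3,0,0,0,1]
    - [0,0,2.3,0,0,0,1]
    - [0,0,3.3,0,0,0,1]
    - [0,0,4.2,0,0,0,1]
    - [0,0,4.5,0,0,0,1]
    - [0,0,4.5,0,0,0,1]

```text
clock: 9.98
tool_pos: [659.4, -56.4, 195.9]
tcp_rot: [-1.575, -0.009, -0.002]
ft_force: [0.6, 0.8, -1.2]
grip_width: 23.8
```

Request:
servo_tool:
  commands:
    - [-0.5,0.4,0,0,0,0,1]
    - [-1.3,1.0,0,0,0,0,1]
    - [-2.2,1.7,0,0,0,0,1]
    - [-3.1,2.4,0,0,0,0,1]
    - [-4.0,3.1,0,0,0,0,1]
    - [-4.9,3.7,0,0,0,0,1]
    - [-5.7,4.4,0,0,0,0,1]
    - [-6.3,4.8,0,0,0,0,1]
    - [-6.53,4.98,0,0,0,0,1]
    - [-6.53,4.98,-1.0,0,0,0,1]
    - [-6.53,4.98,-2.0,0,0,0,1]
    - [-6.53,4.98,-2.6,0,0,0,1]

```text
clock: 10.98
tool_pos: [462.1, 91.9, 114.6]
tcp_rot: [-1.576, -0.006, 0.0]
ft_force: [-0.6, -0.8, -2.3]
grip_width: 23.8
```

Request:
servo_tool:
  commands:
    - [0,0,-0.3,0,0,0,1]
    - [0,0,-0.3,0,0,0,1]
    - [0,0,-0.3,0,0,0,1]

```text
clock: 11.23
tool_pos: [461.4, 91.3, 104.5]
tcp_rot: [-1.576, -0.004, 0.002]
ft_force: [0.7, 0.8, -1.4]
grip_width: 23.4
```

```bash
python3 look.py b
```

```text
[461.37266299  91.26361795 104.45555389] [-1.57637001 -0.00385707  0.00213073] 23.37937683417072 [ 0.73350611  0.77182328 -1.44687644]
wrist [274. 120.] 1218 [471.5 162.6  94.1] [23.  22.9  5.8]
wrist [258. 225.] 716 [462.1  97.6 107. ] [44.1 16.5  6. ]
top [177. 172.] 145 [662.4  85.7  97.1] [20.3 21.7  5.9]
top [214. 172.] 141 [660.4  15.1  97.3] [21.5 21.3  5.8]
```

View pics/bwrist.png

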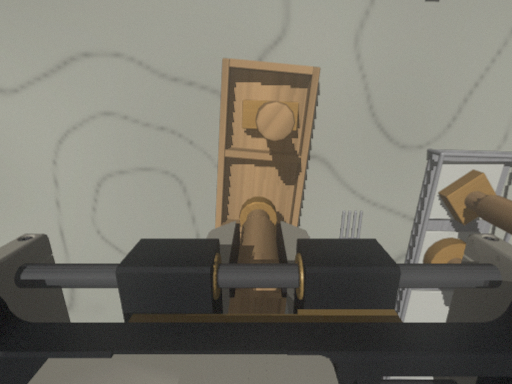

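The bar stamp stands at (270,117), and the small stamp is upright over the second compartment. I'll lower it.

Request:
servo_tool:
  commands:
    - [0.07,0.03,-0.5,0,0,0,1]
    - [0.07,0.03,-1.0,0,0,0,1]
    - [0.07,0.03,-1.3,0,0,0,1]
    - [0.07,0.03,-1.5,0,0,0,1]
    - [0.07,0.03,-1.55,0,0,0,1]
    - [0.07,0.03,-1.6,0,0,0,1]
    - [0.07,0.03,-1.63,0,0,0,1]
    - [0.07,0.03,-1.63,0,0,0,1]

```text
clock: 12.0
tool_pos: [465.0, 92.8, 57.4]
tcp_rot: [-1.576, -0.007, -0.001]
ft_force: [0.2, 0.4, -1.7]
grip_width: 23.6
```

Request:
servo_tool:
  commands:
    - [0,0,-0.03,0,0,0,1]
    - [0,0,-0.05,0,0,0,1]
    - [0,0,-0.05,0,0,0,1]

```text
clock: 12.25
tool_pos: [465.3, 92.9, 56.2]
tcp_rot: [-1.575, -0.008, -0.002]
ft_force: [0.0, -0.2, 1.5]
grip_width: 23.8
```

Request:
servo_tool:
  commands:
    - [0,0,-0.03,0,0,0,1]
    - [0,0,-0.03,0,0,0,0.6]
    - [0,0,-0.03,0,0,0,0.4]
    - [0,0,-0.03,0,0,0,0.4]
    - [0,0,-0.03,0,0,0,0.4]
    - [0,0,-0.03,0,0,0,0.4]
    - [0,0,-0.03,0,0,0,0.4]
    - [0,0,0.6,0,0,0,0.4]
    - [0,0,1.6,0,0,0,0.4]
    - [0,0,2.6,0,0,0,0.4]
    - [0,0,3.8,0,0,0,0.3]

```text
clock: 13.17
tool_pos: [464.2, 92.8, 170.6]
tcp_rot: [-1.576, -0.006, 0.001]
ft_force: [1.0, 0.1, -0.4]
grip_width: 58.8
```

Request:
servo_tool:
  commands:
    - [0.9,-0.4,0.3,0,0,0,0.2]
    - [2.0,-0.8,0.3,0,0,0,0.2]
    - [3.1,-1.2,0.3,0,0,0,0.2]
    - [4.2,-1.7,0.3,0,0,0,0.2]
    - [5.3,-2.1,0.3,0,0,0,0.2]
    - [6.1,-2.4,0.3,0,0,0,0.2]
    - [6.55,-2.6,0.3,0,0,0,0.2]
    - [6.55,-2.6,0.3,0,0,0,0.2]
    - [6.55,-2.6,0.3,0,0,0,0.2]

```text
clock: 13.92
tool_pos: [660.5, 14.6, 178.8]
tcp_rot: [-1.575, -0.004, 0.001]
ft_force: [-0.4, 0.9, 0.3]
grip_width: 73.5
```

```bash
python3 look.py c
```

```text
[660.49035077  14.64741993 178.76066717] [-1.57512262e+00 -4.24736163e-03  1.08967261e-03] 73.45869715451796 [-0.39594805  0.88579704  0.31616859]
wrist [23. 16.] 1228 [473.8 160.7  93.8] [24.6 19.9  6. ]
wrist [ 37. 111.] 989 [468.1  88.4  93.7] [24.4 23.2  6. ]
wrist [262. 114.] 605 [665.1  86.6  96. ] [23.2 23.2  5.8]
wrist [260. 190.] 570 [663.1  16.2  96. ] [22.6 22.5  5.9]
top [136. 275.] 156 [469.5 161.7  95.8] [21.9 22.1  6. ]
```

Request:
servo_tool:
  commands:
    - [0.04,0.02,-1,0,0,0,0.2]
    - [0.04,0.02,-2,0,0,0,0.2]
    - [0.04,0.02,-3,0,0,0,0.3]
    - [0.04,0.02,-3.7,0,0,0,0.4]
    - [0.04,0.02,-4.07,0,0,0,0.5]
    - [0.04,0.02,-4.07,0,0,0,0.6]
    - [0.04,0.02,-4.07,0,0,0,0.7]
    - [0.04,0.02,-4.07,0,0,0,0.75]
    - [0.04,0.02,-4.07,0,0,0,0.8]
    - [0.04,0.02,-4.07,0,0,0,0.9]
    - [0.04,0.02,-4.07,0,0,0,1]
    - [0.04,0.02,-4.07,0,0,0,1]

```text
clock: 15.02
tool_pos: [661.8, 16.4, 58.6]
tcp_rot: [-1.575, -0.008, 0.0]
ft_force: [0.4, -0.7, 5.4]
grip_width: 23.4
```

Request:
servo_tool:
  commands:
    - [0,0,0,0,0,0,1]
    - [0,0,0,0,0,0,1]
    - [0,0,0.5,0,0,0,1]
    - [0,0,1.3,0,0,0,1]
    - [0,0,2.3,0,0,0,1]
    - [0,0,3.3,0,0,0,1]
    - [0,0,4.2,0,0,0,1]
    - [0,0,4.5,0,0,0,1]
    - [0,0,4.5,0,0,0,1]

```text
clock: 15.77
tool_pos: [663.1, 16.7, 196.3]
tcp_rot: [-1.575, -0.011, -0.003]
ft_force: [0.9, 0.5, -1.0]
grip_width: 23.6
```

Request:
servo_tool:
  commands:
    - [-0.5,0,0,0,0,0,1]
    - [-1.3,0,0,0,0,0,1]
    - [-2.2,0,0,0,0,0,1]
    - [-3.1,0,0,0,0,0,1]
    - [-4.0,-0.02,0,0,0,0,1]
    - [-4.9,-0.02,0,0,0,0,1]
    - [-5.8,-0.02,0,0,0,0,1]
    - [-6.5,-0.02,0,0,0,0,1]
    - [-6.85,-0.02,0,0,0,0,1]
    - [-6.85,-0.02,-1.0,0,0,0,1]
    - [-6.85,-0.02,-2.0,0,0,0,1]
    - [-6.85,-0.02,-2.6,0,0,0,1]

```text
clock: 16.77
tool_pos: [456.2, 15.6, 115.3]
tcp_rot: [-1.575, -0.009, -0.001]
ft_force: [0.4, -0.3, -1.3]
grip_width: 23.6
```

Request:
servo_tool:
  commands:
    - [0,0,-0.2,0,0,0,1]
    - [0,0,-0.2,0,0,0,1]
    - [0,0,-0.2,0,0,0,1]

```text
clock: 17.02
tool_pos: [456.2, 15.7, 109.1]
tcp_rot: [-1.574, -0.008, -0.0]
ft_force: [0.2, 0.1, -0.8]
grip_width: 23.7
```

```bash
python3 look.py d
```

```text
[456.15580938  15.72472717 109.05626264] [-1.57425863e+00 -7.73809277e-03 -2.98209165e-04] 23.729999488998256 [ 0.16228734  0.09300559 -0.84036347]
wrist [283.   4.] 270 [471.4 150.9  90.2] [12.3  2.   5.9]
wrist [273. 118.] 1159 [466.   88.4  94.1] [23.  22.9  5.7]
wrist [258. 218.] 514 [457.9  23.4 107.4] [28.  10.4  5.9]
top [177. 172.] 142 [662.3  86.   97.6] [20.2 21.2  6. ]
```

View pics/dwrist.png

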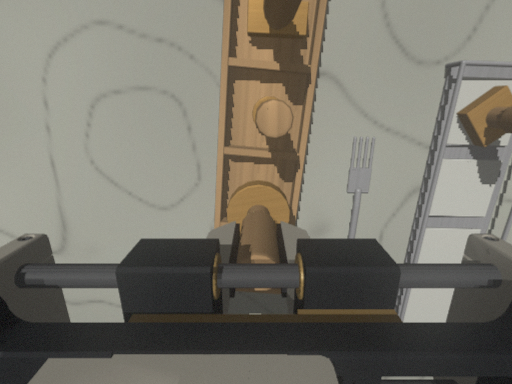

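The disc (columns 227–290) is centred between the compartment walls. I'll lower it.

Request:
servo_tool:
  commands:
    - [0.05,0,-0.5,0,0,0,1]
    - [0.05,0,-1.0,0,0,0,1]
    - [0.05,0,-1.4,0,0,0,1]
    - [0.05,0,-1.6,0,0,0,1]
    - [0.05,0,-1.7,0,0,0,1]
    - [0.05,0,-1.74,0,0,0,1]
    - [0.05,0,-1.76,0,0,0,1]
    - [0.05,0,-1.76,0,0,0,1]

```text
clock: 17.78
tool_pos: [459.2, 15.9, 57.9]
tcp_rot: [-1.574, -0.011, -0.004]
ft_force: [0.1, 0.1, -0.6]
grip_width: 23.5
```

Request:
servo_tool:
  commands:
    - [0,0,-0.01,0,0,0,1]
    - [0,0,-0.02,0,0,0,1]

```text
clock: 17.95
tool_pos: [459.6, 15.9, 57.9]
tcp_rot: [-1.574, -0.011, -0.004]
ft_force: [0.9, -0.4, -1.4]
grip_width: 23.4
```

Request:
servo_tool:
  commands:
    - [0,0,-0.03,0,0,0,1]
    - [0,0,-0.05,0,0,0,1]
    - [0,0,-0.05,0,0,0,1]

```text
clock: 18.2
tool_pos: [460.0, 16.0, 56.7]
tcp_rot: [-1.574, -0.012, -0.005]
ft_force: [-0.3, -0.3, 3.4]
grip_width: 23.7
```

Request:
servo_tool:
  commands:
    - [0,0,-0.01,0,0,0,0.8]
    - [0,0,-0.01,0,0,0,0.6]
    - [0,0,-0.01,0,0,0,0.4]
    - [0,0,-0.01,0,0,0,0.4]
    - [0,0,-0.01,0,0,0,0.4]
    - [0,0,-0.01,0,0,0,0.4]
    - [0,0,-0.01,0,0,0,0.4]
    - [0,0,0.6,0,0,0,0.4]
    - [0,0,1.6,0,0,0,0.4]
    - [0,0,2.6,0,0,0,0.4]
    - [0,0,3.8,0,0,0,0.3]

```text
clock: 19.12
tool_pos: [458.9, 16.0, 171.1]
tcp_rot: [-1.574, -0.01, -0.003]
ft_force: [0.7, -0.8, 0.3]
grip_width: 58.5
```

Request:
servo_tool:
  commands:
    - [0.9,0.3,0.3,0,0,0,0.2]
    - [2.0,0.7,0.3,0,0,0,0.2]
    - [3.1,1.1,0.3,0,0,0,0.2]
    - [4.2,1.5,0.3,0,0,0,0.2]
    - [5.3,1.9,0.3,0,0,0,0.2]
    - [6.2,2.2,0.3,0,0,0,0.2]
    - [6.8,2.34,0.3,0,0,0,0.2]
    - [6.8,2.34,0.3,0,0,0,0.2]
    - [6.8,2.34,0.3,0,0,0,0.2]

```text
clock: 19.87
tool_pos: [662.9, 86.6, 179.1]
tcp_rot: [-1.574, -0.01, -0.002]
ft_force: [-0.2, 0.4, -1.0]
grip_width: 73.2
```

```bash
python3 look.py e
```

```text
[662.93323887  86.61276189 179.1162584 ] [-1.57361565e+00 -9.50784714e-03 -1.52081959e-03] 73.23182874491049 [-0.17318329  0.3601808  -0.95374625]
wrist [ 39. 108.] 990 [473.7 162.6  93.6] [24.1 23.1  6. ]
wrist [ 52. 188.] 797 [468.   89.   93.6] [24.9 23.4  5.9]
wrist [259. 191.] 579 [665.1  87.5  96. ] [22.6 23.   5.6]
```

View pics/ewrist.png

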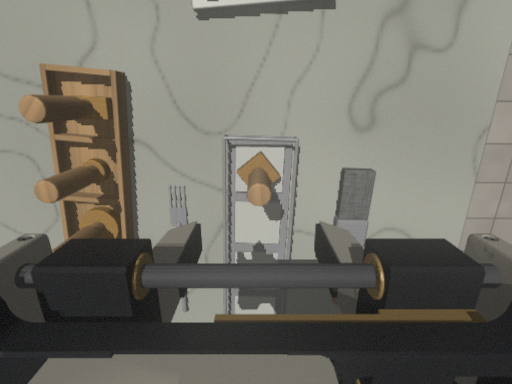

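Three stamps stand in the box, at (40,107), (52,187) and (100,225). The square stamp is at (259,188), directly below. I'll grasp it.

Request:
servo_tool:
  commands:
    - [0.04,0.01,-1,0,0,0,0.2]
    - [0.04,0.01,-2,0,0,0,0.2]
    - [0.04,0.01,-3,0,0,0,0.3]
    - [0.04,0.01,-3.7,0,0,0,0.4]
    - [0.04,0.01,-4.07,0,0,0,0.5]
    - [0.04,0.01,-4.07,0,0,0,0.6]
    - [0.04,0.01,-4.07,0,0,0,0.7]
    - [0.04,0.01,-4.07,0,0,0,0.75]
    - [0.04,0.01,-4.07,0,0,0,0.8]
    - [0.04,0.01,-4.07,0,0,0,0.9]
    - [0.04,0.01,-4.07,0,0,0,1]
    - [0.04,0.01,-4.07,0,0,0,1]

```text
clock: 20.97
tool_pos: [664.1, 86.5, 59.0]
tcp_rot: [-1.574, -0.011, -0.004]
ft_force: [-1.1, -0.5, 6.7]
grip_width: 23.8
```

Request:
servo_tool:
  commands:
    - [0,0,0,0,0,0,1]
    - [0,0,0,0,0,0,1]
    - [0,0,0.5,0,0,0,1]
    - [0,0,1.3,0,0,0,1]
    - [0,0,2.3,0,0,0,1]
    - [0,0,3.3,0,0,0,1]
    - [0,0,4.2,0,0,0,1]
    - [0,0,4.5,0,0,0,1]
    - [0,0,4.5,0,0,0,1]

```text
clock: 21.72
tool_pos: [665.4, 87.0, 196.7]
tcp_rot: [-1.573, -0.015, -0.007]
ft_force: [-0.1, 1.0, -0.3]
grip_width: 23.5
```

Request:
servo_tool:
  commands:
    - [-0.5,-0.3,0,0,0,0.5,1]
    - [-1.3,-0.9,0,0,0,1,1]
    - [-2.2,-1.5,0,0,0,1.6,1]
    - [-3.1,-2.1,0,0,0,2.2,1]
    - [-4.0,-2.7,0,0,0,2.8,1]
    - [-4.9,-3.3,0,0,0,3.4,1]
    - [-5.8,-3.9,0,0,0,4,1]
    - [-6.6,-4.5,0,0,0,4.6,1]
    - [-7.11,-4.85,0,0,0,5,1]
    - [-7.11,-4.85,-1.0,0,0,5,1]
    - [-7.11,-4.85,-2.0,0,0,5,1]
    - [-7.11,-4.85,-2.6,0,0,5,1]

```text
clock: 22.72
tool_pos: [449.5, -59.3, 115.3]
tcp_rot: [-1.528, -0.421, 0.404]
ft_force: [0.6, 0.1, -0.4]
grip_width: 23.8
```

Request:
servo_tool:
  commands:
    - [0,0,-0.2,0,0,0,1]
    - [0,0,-0.2,0,0,0,1]
    - [0,0,-0.2,0,0,0,1]

```text
clock: 22.97
tool_pos: [448.8, -59.0, 108.9]
tcp_rot: [-1.527, -0.42, 0.406]
ft_force: [-0.3, 0.2, -1.7]
grip_width: 23.6
```

```bash
python3 look.py f
```

```text
[448.81568276 -59.03906432 108.85801409] [-1.52702155 -0.41996499  0.40608984] 23.624001600026475 [-0.30516452  0.16586579 -1.71244293]
wrist [407.  37.] 2017 [465.2  87.1  94. ] [23.  23.9  6. ]
wrist [329. 141.] 1246 [460.   14.5  94.1] [22.7 23.3  5.9]
wrist [258. 217.] 493 [444.5 -51.6 107.1] [22.6 17.   6. ]
top [137. 275.] 161 [469.4 161.8  95.8] [21.9 21.7  6. ]
top [176. 277.] 147 [464.   87.6  95.7] [21.9 20.4  5.9]
```

View pics/fwrist.png

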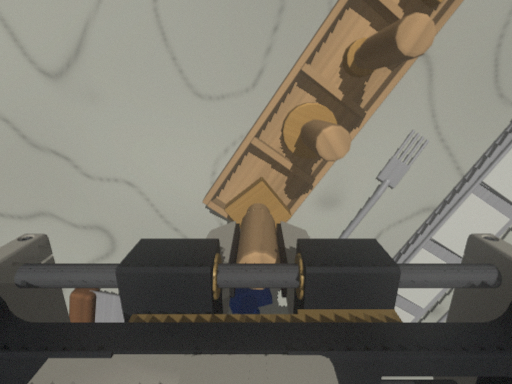

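Request:
servo_tool:
  commands:
    - [0.08,0,-0.5,0,0,0,1]
    - [0.08,0,-1.0,0,0,0,1]
    - [0.08,0,-1.4,0,0,0,1]
    - [0.08,0,-1.6,0,0,0,1]
    - [0.08,0,-1.7,0,0,0,1]
    - [0.08,0,-1.74,0,0,0,1]
    - [0.08,0,-1.76,0,0,0,1]
    - [0.08,0,-1.78,0,0,0,1]

```text
clock: 23.73
tool_pos: [453.1, -59.1, 57.3]
tcp_rot: [-1.529, -0.423, 0.403]
ft_force: [0.5, -0.1, -0.7]
grip_width: 23.5
```

Request:
servo_tool:
  commands:
    - [0,0,-0.01,0,0,0,1]
    - [0,0,-0.02,0,0,0,1]

```text
clock: 23.9
tool_pos: [453.5, -59.1, 57.2]
tcp_rot: [-1.529, -0.424, 0.402]
ft_force: [-0.1, -0.7, -0.4]
grip_width: 23.5
```

Request:
servo_tool:
  commands:
    - [0,0,-0.02,0,0,0,1]
    - [0,0,-0.03,0,0,0,1]
    - [0,0,-0.03,0,0,0,1]

```text
clock: 24.15
tool_pos: [453.8, -59.1, 56.9]
tcp_rot: [-1.53, -0.424, 0.402]
ft_force: [-1.4, -0.0, 9.2]
grip_width: 23.7
```

Contact. I'll open, lift and back away toward +x so the cameras have a clear view.

Request:
servo_tool:
  commands:
    - [0,0,0,0,0,0,0.8]
    - [0,0,0,0,0,0,0.6]
    - [0,0,0,0,0,0,0.4]
    - [0,0,0,0,0,0,0.4]
    - [0,0,0,0,0,0,0.4]
    - [0,0,0,0,0,0,0.4]
    - [0,0,0,0,0,0,0.4]
    - [0,0,0.6,0,0,0,0.4]
    - [0,0,1.6,0,0,0,0.4]
    - [0,0,2.8,0,0,0,0.4]
    - [0,0,4.2,0,0,0,0.3]
    - [0,0,5.5,0,0,0,0.3]

```text
clock: 25.15
tool_pos: [453.2, -58.7, 223.7]
tcp_rot: [-1.529, -0.424, 0.403]
ft_force: [1.2, -0.8, -0.7]
grip_width: 62.8
```

Request:
servo_tool:
  commands:
    - [0.5,-1,0.5,0,0,-1,0.3]
    - [0.5,-2,0.5,0,0,-2,0.3]
    - [0.5,-3,0.5,0,0,-3,0.3]
    - [0.5,-4,0.5,0,0,-4,0.3]
    - [0.5,-5,0.5,0,0,-5,0.3]
    - [0.5,-6,0.5,0,0,-6,0.3]
    - [0,-7,0.5,0,0,-7,0.3]
    - [0,-8,0.5,0,0,-7,0.3]
    - [0,-9,0.5,0,0,-7,0.3]
    - [0,-9,0.5,0,0,-7,0.3]
    - [0,-9,0.5,0,0,-7,0.3]

```text
clock: 26.07
tool_pos: [452.5, -330.3, 238.2]
tcp_rot: [-1.567, 0.154, -0.174]
ft_force: [-0.1, 1.2, -0.2]
grip_width: 64.4
```

```bash
python3 look.py g; python3 -c "
from h import *
p,d,m=grab('scene'); cv2.imwrite('pics/gs.png',cv2.resize(p[40:240,100:420],None,fx=2.4,fy=2.4)[:,:,::-1])"
```

```text
[ 452.52721667 -330.31468419  238.16776263] [-1.56747839  0.15378685 -0.17391493] 64.36467675202476 [-0.06939513  1.16165141 -0.18657039]
top [136. 275.] 157 [469.8 161.4  95.7] [21.8 22.   5.9]
top [176. 277.] 145 [464.   87.4  95.6] [21.8 20.8  5.9]
top [216. 278.] 138 [459.2  13.8  95.7] [21.9 20.5  5.9]
top [255. 281.] 130 [453.1 -59.   95.9] [21.7 22.2  5.9]
```

View pics/gs.png

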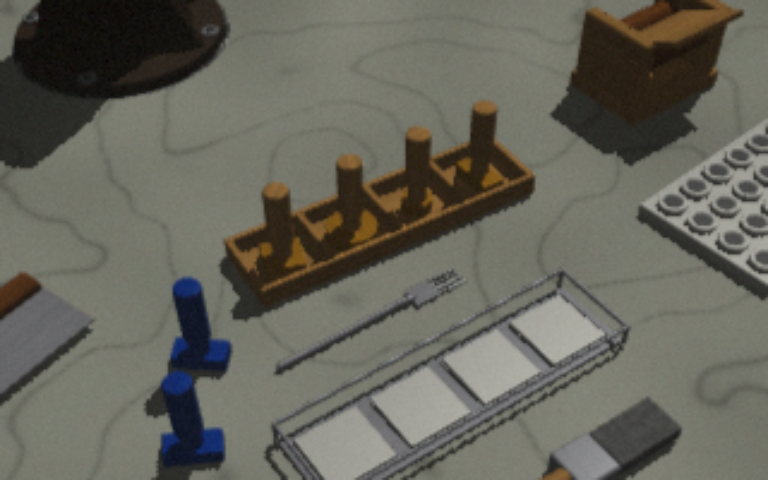

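View pics/gtop.png

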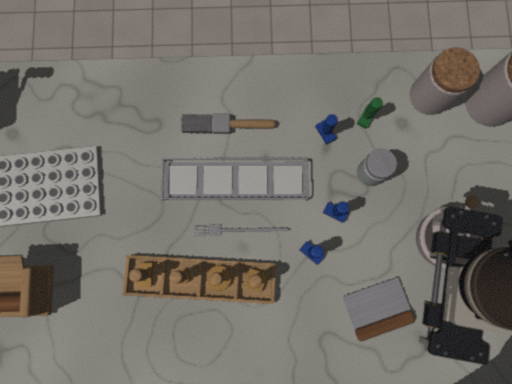

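All four stamps stand upright in the box, at top-view pixels (140,272), (181,274), (218,277) and (257,280). Their tops are at z≈96 mm, which means they sit flat on the floor. The rack is empty and the arm is clear.

```bash
python3 -c "
from workcell import ticket; print(ticket.close_job())"
```

```text
the job is handed in; nothing more can be done
None
```

All four pasta stamps are in the storage box in reverse order. From the robot's left they now stand bar, small, round, square; on the rack they stood square, round, small, bar. I handed the job in at about 26 s of the 104 s allowed.

- **Final check:** the last top and scene views show one upright stamp per compartment, an empty rack and the other objects undisturbed. Handle tops measured 95.6–95.9 mm, against the expected 96 mm for stamps flat on the floor. The arm was backed away, with no load on the wrist beyond sensor noise.
- **Forces:** the highest wrist force I read was about 9 N, at the last set-down. I saw force only at the end of each move.
- **Disagreement between views:** the cameras differed by up to 6 mm in x on where the box was, so I used a middle value. The stamps ended within about 2 mm of the compartment centres I estimated from it.

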